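# Fill the tube with nuts and set the depth gauge

## Task

Pour all five steel nuts out of the yellow scoop through the blue funnel into the clear tube, then set the empty scoop back down upright on the bench. After that take the red depth gauge from its cup and lower it gently, foot down, through the funnel until it stands on the nuts in the tube, and leave it there. Do not drop the gauge in from a height, and leave the other things on the bench as they are.

Things in the scene. Friction and masses are not known exactly. Their poses are not given: they have to be found in the camera images.
- scoop: yellow tray scoop, black carrying bar above. Origin: centre of the tray floor's underside; x to the open pouring lip, z up. Floor 4 mm thick, x -64 to +45 mm, then a 20 degree ramp up to the lip at x +86; 76 mm wide; walls 44 mm high (35 beside the ramp). Starts on the bench, five nuts loose on its floor. 0.14-0.23 kg empty, nuts 0.17 kg. They slide at 25-40 degrees tilt; nose-down 75 empties it
- scoop_grip (a point): middle of the grip on the scoop's bar, at (-5, 0, 85) mm in the scoop's frame, over the loaded centre of mass; axes as the scoop's. The bar runs along the scoop's x from -72 to +38 mm, is 22 mm wide (y) and 16 mm high, and is carried only by a post at its rear end (x -67 mm). Pinch it across y
- scoop_lip (a point): middle of the scoop's pouring lip, top edge, at (86, 0, 18) mm in the scoop's frame. Axes as the scoop's.
- station: filling station, fixed: dark base plate 110 x 110 x 6 mm, clear upright tube (64 mm outside, 58 inside, floor 10 mm above the bench), blue funnel joined on top. Throat 58 mm wide, 115 mm above the bench; the cone widens at 54 degrees from level to a mouth 142 mm wide inside (148 outside) at 177 mm. Origin: centre of the base's underside, on the tube's axis; z up
- funnel_mouth (a point): centre of the funnel's mouth, level with its rim, 177 mm above the bench, on the tube's axis
- tube_floor (a point): centre of the tube's inner floor, 10 mm above the bench, on the tube's axis
- gauge: depth gauge: plain red cylinder, 50 mm in diameter, 165 mm long, black and bevelled (42 mm) at its foot, three white rings; 0.1 to 0.21 kg. Origin: centre of its foot; z along it to its top. Starts standing in its cup. Standing on the nuts in the tube its foot is about 30 to 80 mm above the bench and its top above the funnel's mouth
- holder: the gauge's cup: round aluminium cup fixed to the bench, 30 mm high, 66 mm outside diameter (84 mm flange at its foot), 58 mm inside, floor 4 mm thick. Origin: centre of its underside; z up.
- nut0: one of the five loose steel hexagon nuts, 24 mm across flats, 28 mm across corners, 13 mm thick, 33 g. Origin: centre of one flat face; z along its bore.
- nut1: one of the five loose steel hexagon nuts, 24 mm across flats, 28 mm across corners, 13 mm thick, 33 g. Origin: centre of one flat face; z along its bore.
- nut2: one of the five loose steel hexagon nuts, 24 mm across flats, 28 mm across corners, 13 mm thick, 33 g. Origin: centre of one flat face; z along its bore.
- nut3: one of the five loose steel hexagon nuts, 24 mm across flats, 28 mm across corners, 13 mm thick, 33 g. Origin: centre of one flat face; z along its bore.
- nut4: one of the five loose steel hexagon nuts, 24 mm across flats, 28 mm across corners, 13 mm thick, 33 g. Origin: centre of one flat face; z along its bore.
- wrench: wrench lying on the bench, bystander, leave alone; origin at its underside
- screwdriver: screwdriver lying on the bench, bystander, leave alone; origin at its underside
- jar: closed jar with white cap, 60 mm in diameter, 85 mm tall, bystander, leave alone; origin: centre of its underside
- carton: closed cardboard box 90 x 120 x 60 mm, bystander, leave alone; origin: centre of its underside
- bin: small open yellow bin 100 x 110 x 60 mm, bystander, leave alone; origin: centre of its underside
- can: green can 52 mm in diameter, 100 mm tall, bystander, leave alone; origin: centre of its underside
Not all that is in view belongs to the job. Leave any purple look-alike of the gauge alone.

How it is judged (in metres and radians):
On the way, in this order (a step that is already met when the one before it is completed fails the run):
1. all five nuts are inside the clear tube (horizontal distance between each of nut0, nut1, nut2, nut3, nut4 and tube_floor below 0.034 m and z of each of nut0, nut1, nut2, nut3, nut4 in the frame of station below 0.105 m), for 0.2 s.
2. the scoop stands upright on the bench, let go (height (world z) of scoop below 0.01 m and angle between scoop's own z axis and vertical below 0.1 rad and linear speed of scoop below 0.03 m/s and contact force between scoop and the fingers below 0.2 N), for 0.2 s.
3. the gauge stands on the nuts in the tube, let go (horizontal distance between gauge and tube_floor below 0.02 m and z of gauge in the frame of station below 0.09 m and angle between gauge's own z axis and vertical below 0.3 rad and linear speed of gauge below 0.03 m/s and contact force between gauge and the fingers below 0.2 N), for 0.2 s.
At the end, for the whole second after the job is handed in: All five nuts in the tube, below its throat. Scoop upright on the bench (within 10 mm of it, tilt under 0.1 rad). Gauge foot down in the tube on the nuts (foot within 20 mm of the axis, under 90 mm above the bench, tilt under 0.3 rad). All at rest and released (all of step 1 and all of step 2 and all of step 3); the robot touches nothing.
It fails at once if the gauge falls into the funnel or tube (faster than 0.8 m/s there, a drop of more than about 33 mm) (horizontal distance between gauge and tube_floor below 0.06 m and z of gauge in the frame of station below 0.17 m and linear speed of gauge above 0.8 m/s).
It fails at once if one of the other loose things is moved more than 30 mm (distance of any of wrench, screwdriver, jar, carton, bin, can from where it was at the start of the episode above 0.03 m).
It also fails if it takes over 72 s, if anything falls off the work surface, if the arm or the gripper's body presses on something with over 40 N, if the wrist force passes 120 N, or if a joint passes its speed limit or range.

## Robot

A 6-joint arm with a two-finger parallel gripper is mounted at the origin on the work surface. World frame = base frame: x ahead of the robot, y to its left, z up, the work surface at z = 0. Lengths are in mm, angles in degrees, forces in N, time in s.
With the tool pointing down it reaches from about 350 to 875 mm from the base axis. Payload 4.2 kg.
Tool frame: the origin (TCP) lies on the centre line of the jaws, within the pads' length; the fingertips stand 11 mm ahead of it and the grasp point (between the pads) lies 8 mm behind it; z points along the fingers, y is the line along which they close (so a half turn about z gives the same grasp; the last joint's range is limited). The gripper opens to 85 mm and grips with 20 to 120 N. Pads are 22 mm wide; open, the fingers measure 114 mm over their backs; the gripper's body (76 mm by 85 mm) begins 54 mm behind the grasp point. The pads swing forward as they close: fully open they stand 13 mm farther back than shut.
Start: joints at [-52.219, 22.042, 0.453, 0, -68.411, -14.817], TCP at [243.86, -575.44, 242.312] pointing down, gripper open.
Joint ranges: [-179.83, 179.83], [-69.29, 118.12], [-61.27, 80.66], [-181.25, 117.63], [-171.15, -9.14], [-177.46, 177.46]. Speed limits (degrees/s): [159.86, 159.86, 180, 180, 180, 180].

## Interface

Orientations are given as [roll, pitch, yaw] about the fixed x, y, z axes, in that order (R = Rz(yaw) Ry(pitch) Rx(roll)).
In Python, from plant import arm, optics, order gives the robot as it stands.
- The arm moves only by the shell command python3 -m inch 'ROWS'. ROWS is JSON, a list of rows, each a list of 7 numbers: the turn, a rotation vector about the world's x, y, z in degrees, then the shift along the world's x, y, z in m, then the opening, from 0 (shut) to 1 (fully open). In form: [[ax, ay, az, dx, dy, dz, jaw], ...]. A call has exactly 5 rows; each row is the pose to reach, as a shift and turn from the pose commanded when the call began; what a row does not reach only later rows make up. A row lasts 1/10 s, in which the tool goes at most 50 mm and 8.59 degrees, less where a joint would pass 70% of its speed; a pose out of reach is approached as far as the arm can. A call with a gripper value outside its range is refused whole. The fingers move at their own pace and stop on an object; the grip force is fixed at half the most. Time passes only in rows, so rows that repeat a pose let the fingers close, or fill a call up. It gives the time, the measured TCP pose, the force, the opening and the grip force at its end, in the units of the state.
- arm.sense(): the state, without advancing time (a new reading comes with each control period).
- optics.read_camera(name): name is "scene" or "top" or "wrist"; returns (picture, depth): 420x560x3 uint8, red, green, blue; 420x560 float32, mm along the optical axis (not along the pixel's ray), 0 where there is no reading.
- optics.camera_model(name): a dict with "fx", "fy", "cx", "cy" (pixels), "cam_to_world" (4x4, takes a point from camera to world coordinates). Camera axes: x right, y down, z forward; pixel columns grow to the right and rows downward; lengths in mm; the calibration is good to about 2 mm. A picture is of the moment at which its call begins: read the wrist's pose just before it. camera_model takes no time and is no camera call; for the wrist camera it gives the pose at the moment of the call.
- order.job_done(): hands the job in; it is judged then, once.
The state is a dict: "time": time; "qpos": joint angles; "qvel": joint speeds; "effort": joint torques, N m; "ee_pos": TCP position; "tool_rot": TCP orientation; "wrist_force": force on the tool from outside, world axes, zero at the start; "wrist_torque": the same for the moment, N m; "grip_width": finger opening in mm; "grasp_force": force on a finger pad.
Only numpy, scipy, OpenCV 4.12 (cv2) and the standard library are available. Lean on these libraries where they do the work, as an engineer would, in place of code of your own. Each camera call takes 0.05 s, during which the arm holds its last target. There are 200 camera calls.

## Working session

There is one attempt and no reset: what is moved stays moved. The work goes in short steps, Python scripts to look and compute and a shell command to move; the robot and the scene stay as the last step left them, time stands still between calls to the robot, and variables do not carry over. Pictures are saved under pics/ and viewed, at most 10 in all, crops included, and the job is handed in when it is done.

```bash
mkdir -p pics; ls
python3 - <<'E'
from plant import arm, optics
import cv2, numpy as np
a=[]
for n in("scene","top"):
    p,d=optics.read_camera(n); np.savez("/tmp/%s.npz"%n,p=p,d=d,**optics.camera_model(n))
    cv2.imwrite("pics/%s0.png"%n,p[:,:,::-1]); 
    print(n,{k:np.round(v,2).tolist() for k,v in optics.camera_model(n).items()})
s=arm.sense();print(s['ee_pos'],s['tool_rot'],s['time'])
E
```

```text
pics
scene {'fx': 400.85, 'fy': 400.85, 'cx': 275.9, 'cy': 211.88, 'cam_to_world': [[0.84, 0.4, -0.37, 894.64], [0.54, -0.64, 0.54, -462.26], [-0.02, -0.65, -0.76, 794.67], [0.0, 0.0, 0.0, 1.0]]}
top {'fx': 516.76, 'fy': 516.76, 'cx': 273.75, 'cy': 216.77, 'cam_to_world': [[-0.02, -0.98, 0.19, 357.42], [-1.0, 0.01, -0.01, 39.65], [0.01, -0.19, -0.98, 1260.74], [0.0, 0.0, 0.0, 1.0]]}
[ 243.64192553 -575.00764081  241.33696602] [ 1.79887429e+02 -6.86471961e-03 -1.57046555e+02] 0.1
```

View pics/scene0.png

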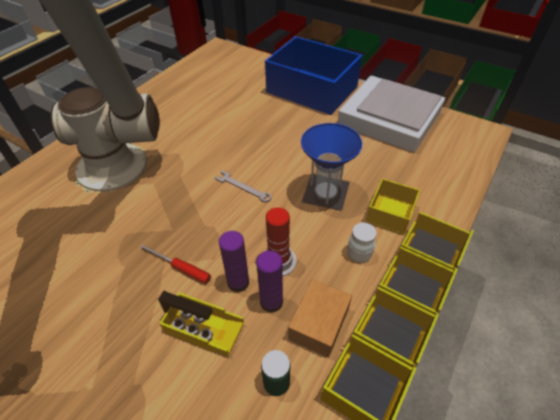

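View pics/top0.png

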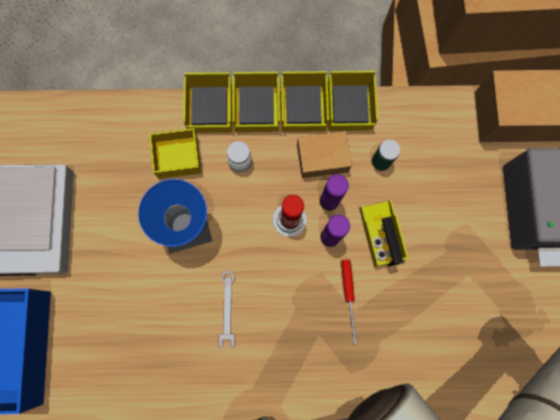

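The scene view shows the scoop at (200,322), its bar at (185,305) and its lip end at the lower right (240,338). The red gauge is in its cup at (278,240), two purple look-alikes are at (235,262) and (269,282), and the funnel is at (330,165). In the top view the scoop is at (383,235), with its lip toward image-up. The gauge there is at (291,208), the look-alikes at (335,192) and (335,232), and the funnel at (173,214). The only red cylinder standing in an aluminium cup is the one at top (291,208), so that is the gauge.

```bash
cat > h.py <<'E'
import numpy as np, cv2
def cloud(p,d,m):
    v,u=np.mgrid[:d.shape[0],:d.shape[1]]
    c=np.stack([(u-m['cx'])/m['fx']*d,(v-m['cy'])/m['fy']*d,d,np.ones_like(d)],-1)
    w=(c@np.asarray(m['cam_to_world']).T)[...,:3]; w[d<=0]=np.nan
    return w
def rect(P):
    r=cv2.minAreaRect(P[:,:2].astype(np.float32)); b=cv2.boxPoints(r)
    return np.round(r[0],1),np.round(r[1],1),round(r[2],1),np.round(b).tolist()
E
python3 - <<'E'
from h import *
for n in("top","scene"):
    f=np.load("/tmp/%s.npz"%n); p=f['p'];w=cloud(p,f['d'],f); hsv=cv2.cvtColor(p,cv2.COLOR_RGB2HSV);H,S,V=[hsv[...,i].astype(int) for i in range(3)]
    x,y,z=[w[...,i] for i in range(3)]
    print(n,'bench z',np.nanmedian(z[(abs(x-500)<200)&(abs(y)<300)]))
    def show(k,m):
        P=w[m]; print(k,len(P), rect(P) if len(P)>4 else '', 'z',np.round(np.percentile(P[:,2],[2,50,98]),1) if len(P) else '')
    u=np.arange(560)[None,:]+0*H; v=np.arange(420)[:,None]+0*H
    roi=((u>350)&(u<415)&(v>195)&(v<275)) if n=="top" else ((u>150)&(u<250)&(v>285)&(v<355))
    show('bar',roi&(V<70)&(z>85)&(z<105))
    show('barany',roi&(z>85)&(z<105))
    show('scoop',roi&(H>20)&(H<35)&(S>150)&(z>4)&(z<60))
    show('walls',roi&(H>20)&(H<35)&(S>150)&(z>38)&(z<50))
    show('floor',roi&(H>20)&(H<35)&(S>150)&(z>1)&(z<25))
    r2=((u>130)&(u<215)&(v>175)&(v<250)) if n=="top" else ((u>295)&(u<365)&(v>125)&(v<180))
    show('rim',r2&(H>100)&(H<130)&(S>120)&(z>170)&(z<185))
    g=((H<8)|(H>172))&(S>150)
    r3=((u>270)&(u<315)&(v>185)&(v<240)) if n=="top" else ((u>255)&(u<300)&(v>200)&(v<280))
    show('gaugetop',r3&g&(z>162)&(z<178))
    show('gauge',r3&g&(z>10))
    pz=(H>130)&(H<165)&(S>80)
    show('purple',pz&(z>140))
    print('purpletop', np.nanmax(np.where(pz,z,np.nan)))
f=np.load("/tmp/top.npz"); a=cv2.resize(f['p'][170:280,260:420,::-1],(640,440),interpolation=cv2.INTER_CUBIC)
cv2.imwrite("pics/crop1.png",a)
E
```

```text
top bench z 0.6224181510290236
bar 459 (array([ 528.3, -248.5]), array([106.3,  23.4]), 11.2, [[474.0, -247.0], [478.0, -270.0], [583.0, -250.0], [578.0, -227.0]]) z [86.5 92.4 97.4]
barany 477 (array([ 530.1, -248.2]), array([109.9,  23.4]), 11.2, [[474.0, -247.0], [478.0, -270.0], [586.0, -249.0], [582.0, -226.0]]) z [86.3 92.3 97.3]
scoop 1174 (array([ 555.9, -242.5]), array([155.6,  78.3]), 11.9, [[472.0, -220.0], [488.0, -297.0], [640.0, -265.0], [624.0, -188.0]]) z [ 4.4 17.1 46. ]
walls 234 (array([ 552.2, -243.4]), array([148.1,  77.7]), 11.1, [[472.0, -220.0], [487.0, -296.0], [632.0, -267.0], [617.0, -191.0]]) z [38.3 42.9 47.9]
floor 867 (array([ 559.9, -248. ]), array([153.3,  89.4]), 12.2, [[476.0, -221.0], [494.0, -308.0], [644.0, -275.0], [625.0, -188.0]]) z [ 1.6  9.6 24.1]
rim 334 (array([583.1, 240. ]), array([143.9, 143.1]), 30.5, [[485.0, 265.0], [557.0, 142.0], [681.0, 215.0], [609.0, 338.0]]) z [170.1 174.5 179.1]
gaugetop 385 (array([596.1, -17.8]), array([45.8, 47.6]), 89.1, [[572.0, -40.0], [620.0, -41.0], [620.0, 5.0], [573.0, 5.0]]) z [163.9 168.4 173.1]
ga
[... 1063 characters left out ...]
68.0, -302.0], [638.0, -268.0], [619.0, -174.0]]) z [ 2.3  9.4 22.6]
rim 249 (array([585.4, 236.4]), array([139.4, 143. ]), 30.3, [[489.0, 263.0], [561.0, 139.0], [682.0, 210.0], [610.0, 333.0]]) z [170.2 174.1 179.6]
gaugetop 364 (array([597.7, -22. ]), array([45.1, 46.9]), 31.8, [[566.0, -14.0], [591.0, -54.0], [629.0, -30.0], [604.0, 10.0]]) z [162.7 170.  172.3]
gauge 812 (array([598.1, -22.3]), array([46.4, 46.4]), 25.5, [[567.0, -11.0], [587.0, -53.0], [629.0, -33.0], [609.0, 9.0]]) z [ 40.1 155.6 171.9]
purple 1109 (array([ 598.3, -120.3]), array([135.8,  48.6]), 0.3, [[530.0, -96.0], [531.0, -145.0], [666.0, -144.0], [666.0, -96.0]]) z [142.2 165.6 168.3]
purpletop 169.59316080621738
```

View pics/crop1.png

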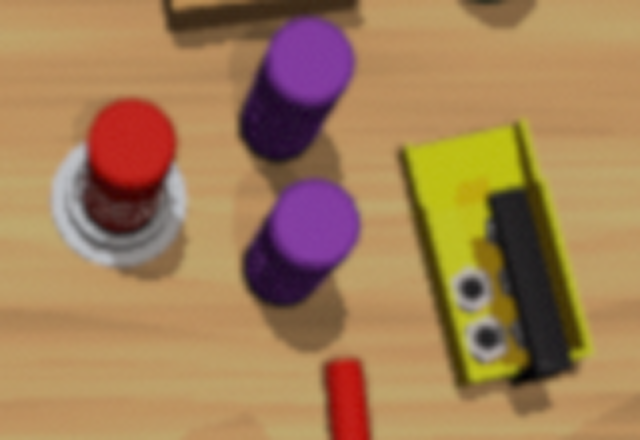

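The enlarged crop confirms it: the red cylinder at crop (130,150) stands in the aluminium cup. The purple ones, at (305,65) and (315,225), stand bare on the bench. Both views agree: scoop yaw is about 11.5° with the grip near (540,-248,85), the funnel axis is near (584,238), and the gauge axis is near (597,-20). I'll move above the scoop with a small tilt test to learn the wrist signs.

```bash
cat > st.py <<'E'
from plant import arm; import numpy as np
s=arm.sense(); print('t',s['time'],'q',np.round(s['qpos'],1),'p',np.round(s['ee_pos'],1),'r',np.round(s['tool_rot'],1),'F',np.round(s['wrist_force'],1),'w',np.round(s['grip_width'],1),'g',np.round(s['grasp_force'],1))
E
python3 st.py
python3 -m inch '[[0,0,0,0.03,0.035,0.01,1],[0,0,0,0.06,0.07,0.02,1],[0,0,-4,0.09,0.105,0.02,1],[0,0,-8,0.12,0.14,0.02,1],[0,0,-11.5,0.15,0.17,0.02,1]]' 
python3 st.py
python3 -m inch '[[0,0,0,0.03,0.035,0,1],[0,0,0,0.06,0.07,0,1],[0,0,0,0.09,0.105,-0.01,1],[0,0,0,0.12,0.135,-0.02,1],[0,0,0,0.146,0.157,-0.03,1]]'
python3 st.py
python3 -m inch '[[7,-3,0,0,0,0.02,1],[14,-6,0,0,0,0.03,1],[21,-9,0,0,0,0.03,1],[21,-9,0,0,0,0.03,1],[21,-9,0,0,0,0.03,1]]'
python3 st.py
```

```text
t 0.1 q [-52.2  22.1   0.4  -0.  -68.4 -14.8] p [ 243.6 -575.   241.3] r [ 179.9   -0.  -157. ] F [-0.2 -0.4 -0.6] w 85.4 g 0.0
time: 0.6
ee_pos: [394.5, -403.5, 262.2]
tool_rot: [180.0, -0.0, -168.7]
wrist_force: [0.4, 0.7, 0.4]
grip_width: 85.5
grasp_force: 0.0
t 0.6 q [-29.2  15.4  -6.4  -0.  -68.3 -49.5] p [ 394.5 -403.5  262.2] r [ 180.    -0.  -168.7] F [0.4 0.7 0.4] w 85.5 g 0.0
time: 1.1
ee_pos: [540.9, -246.3, 231.7]
tool_rot: [180.0, -0.0, -168.4]
wrist_force: [0.7, -0.9, 0.0]
grip_width: 85.4
grasp_force: 0.0
t 1.1 q [ -8.9  19.5  -4.9  -0.  -65.6 -69.6] p [ 540.9 -246.3  231.7] r [ 180.    -0.  -168.4] F [ 0.7 -0.9  0. ] w 85.4 g 0.0
time: 1.6
ee_pos: [539.3, -249.3, 261.5]
tool_rot: [160.9, 12.6, -170.8]
wrist_force: [-0.3, 0.3, -0.1]
grip_width: 85.6
grasp_force: 0.0
t 1.6 q [-21.4  20.3   6.2 -23.4 -76.3 -51.6] p [ 539.3 -249.3  261.5] r [ 160.9   12.6 -170.8] F [-0.3  0.3 -0.1] w 85.6 g 0.0
```

```bash
python3 -m inch '[[-7,3,0,0,0,-0.01,1],[-14,6,0,0,0,-0.02,1],[-21,9,0,0,0,-0.03,1],[-21,9,0,0,0,-0.06,1],[-21,9,0,0,0,-0.1,1]]' >/dev/null
python3 -m inch '[[0,0,0,0,0,-0.03,1],[0,0,0,0,0,-0.05,1],[0,0,0,0,0,-0.07,1],[0,0,0,0,0,-0.085,1],[0,0,0,0,0,-0.085,1]]' >/dev/null
python3 st.py
python3 - <<'E'
from plant import optics; import cv2
cv2.imwrite("pics/s1.png",cv2.resize(optics.read_camera("scene")[0][240:400,100:320,::-1],None,fx=3,fy=3))
E
```

```text
t 2.6 q [ -9.   28.6 -15.8   0.  -45.9 -69.5] p [ 538.4 -246.8   74.9] r [ 179.9   -0.3 -168.4] F [-0.1 -0.4 -0.1] w 85.9 g 0.0
```

View pics/s1.png

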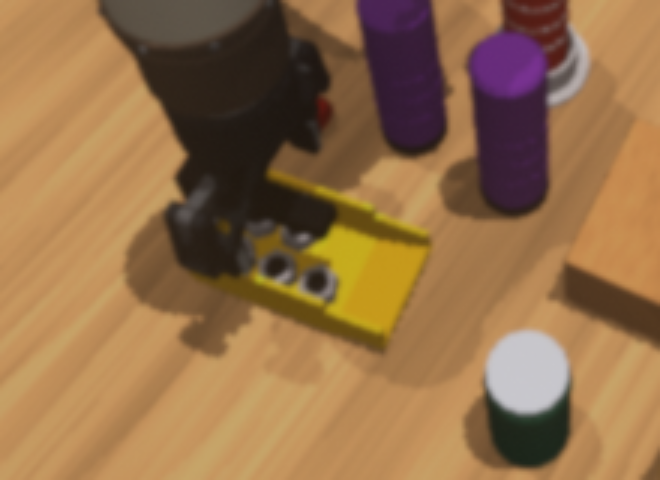

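The open fingers straddle the bar at crop (245,215), and the nuts sit on the tray floor. Next: close and lift.

```bash
python3 -m inch '[[0,0,0,0,0,0,0.5],[0,0,0,0,0,0,0.2],[0,0,0,0,0,0,0],[0,0,0,0,0,0,0],[0,0,0,0,0,0,0]]' >/dev/null
python3 -m inch '[[0,0,0,0,0,0,0],[0,0,0,0,0,0,0],[0,0,0,0,0,0.003,0],[0,0,0,0,0,0.01,0],[0,0,0,0,0,0.02,0]]' >/dev/null
python3 st.py
python3 -m inch '[[0,0,0,0,0,0.02,0],[0,0,0,0,0,0.045,0],[0,0,0,0,0,0.07,0],[0,0,0,0,0,0.09,0],[0,0,0,0,0,0.1,0]]' >/dev/null
python3 st.py
python3 - <<'E'
from h import *
from plant import optics
for n in ("scene","top"):
    p,d=optics.read_camera(n); m=optics.camera_model(n); w=cloud(p,d,m)
    hsv=cv2.cvtColor(p,cv2.COLOR_RGB2HSV);z=w[...,2]
    k=(hsv[...,0]>20)&(hsv[...,0]<35)&(hsv[...,1]>150)&(abs(w[...,0]-555)<120)&(abs(w[...,1]+243)<90)&(z>60)
    P=w[k]; print(n,len(P),rect(P),np.percentile(P[:,2],[2,50,98]))
    c=(P[:,:2]-[541,-247])@np.array([np.cos(.2),np.sin(.2)])
    L=(c>95)&(c<115)
    print('wall',np.nanpercentile(P[(c<40)][:,2],97),'lip z',np.median(P[(c>70)&(c<85)][:,2]))
E
```

```text
t 3.65 q [ -9.1  27.1 -14.6  -0.  -48.5 -69.4] p [ 538.9 -248.4   96.6] r [ 179.9   -0.2 -168.6] F [-0.1  0.1 -3.6] w 21.0 g 58.8
t 4.15 q [ -9.1  20.9  -7.7   0.  -61.2 -69.4] p [ 540.6 -248.8  200. ] r [-179.9    0.2 -168.5] F [ 1.2 -1.2 -3.9] w 20.9 g 59.0
scene 2102 (array([ 558.1, -245.4]), array([147.7,  77.9]), 11.8, [[478.0, -222.0], [494.0, -299.0], [638.0, -268.0], [622.0, -192.0]]) [126.20681247 139.0773097  168.85497767]
wall 168.9221670403059 lip z 139.34682348505953
top 698 (array([ 526.5, -234.6]), array([124.6,  88.3]), 36.9, [[450.0, -237.0], [503.0, -307.0], [603.0, -232.0], [550.0, -162.0]]) [123.74009698 149.26300087 284.480672  ]
wall 283.0869015368483 lip z nan
  return _methods._mean(a, axis=axis, dtype=dtype,
  ret = ret.dtype.type(ret / rcount)
```

Held level: the wall top reads 169 mm as expected, and the load is about 3.7 N. Next is a quick kinematic fit, to pick a pouring direction the wrist can reach.

```bash
cat > kin.py <<'E'
import numpy as np
from scipy.optimize import least_squares
from scipy.spatial.transform import Rotation as R
D=[([-52.2,22.1,.4,0,-68.4,-14.8],[243.6,-575,241.3],[179.9,0,-157]),
([-29.2,15.4,-6.4,0,-68.3,-49.5],[394.5,-403.5,262.2],[180,0,-168.7]),
([-8.9,19.5,-4.9,0,-65.6,-69.6],[540.9,-246.3,231.7],[180,0,-168.4]),
([-21.4,20.3,6.2,-23.4,-76.3,-51.6],[539.3,-249.3,261.5],[160.9,12.6,-170.8]),
([-9,28.6,-15.8,0,-45.9,-69.5],[538.4,-246.8,74.9],[179.9,-.3,-168.4]),
([-9.1,20.9,-7.7,0,-61.2,-69.4],[540.6,-248.8,200],[-179.9,.2,-168.5])]
r=lambda ax,a:R.from_euler(ax,a,degrees=True)
def fk(q,P):
    a,d,h,L2,L3,e,Lt,dw=P
    A=r('z',q[0]); p=A.apply([a,d,h]); A=A*r('y',q[1]); p=p+A.apply([0,0,L2])
    A=A*r('y',-q[2]); p=p+A.apply([L3,0,e]); A=A*r('x',S4*q[3])*r('y',-q[4]); p=p+A.apply([Lt,dw,0])
    return p,A*r('x',-q[5])*R0
R0=R.from_matrix([[0,0,1],[1,0,0],[0,1,0]])
R0=R.identity()
S4=1
def setup():
    global S4,R0
    best=None
    for s in(1,-1):
        S4=s;R0=R.identity()
        x=[fk(q,np.zeros(8))[1].inv()*R.from_euler('xyz',t,degrees=True) for q,_,t in D]
        R0=x[0]; err=max((R0.inv()*y).magnitude() for y in x)*57.3
        if best is None or err<best[0]: best=(err,s,x[0])
    err,S4,R0=best; print('orient err',err,S4)
    p0=np.array([0,-160,300,400,400,0,250,0.])
    f=lambda P:np.concatenate([np.concatenate([(fk(q,P)[0]-p) for q,p,_ in D]),(P-p0)*.003])
    s=least_squares(f,p0); print('P',np.round(s.x),'res',np.abs(s.fun[:-8]).max()); return s.x
lo=np.array([-179,-69,-61,-181,-171,-177.]);hi=np.array([179,118,80.6,117.6,-9.2,177])
def ik(p,Rt,P,q0):
    f=lambda q:np.concatenate([(fk(q,P)[0]-p)/10,(fk(q,P)[1].inv()*Rt).as_rotvec()*20])
    s=least_squares(f,np.clip(q0,lo+.1,hi-.1),bounds=(lo,hi)); return s.x,np.abs(s.fun).max()
E
cat > plan.py <<'E'
from kin import *
P=setup()
ax=np.array([584,238.])
for psi in(112,150,202,-68,-90,-40,-120):
    q=np.array([-9.1,20.9,-7.7,0,-61.2,-69.4]); out=[]
    d=np.array([np.cos(np.radians(psi)),np.sin(np.radians(psi))])
    for t in range(0,76,5):
        # lip at axis -15mm*d, z 200 ; scoop pitch t
        Rs=R.from_euler('xyz',[0,t,psi],degrees=True); lip=np.r_[ax-15*d,210]
        tcp=lip-Rs.apply([91,0,-67])+Rs.apply([0,0,-8]); Rt=Rs*R.from_euler('xyz',[180,0,-180],degrees=True)
        if t==0: 
            c=[ik(tcp,Rt,P,[q1,20,-8,0,-60,q6]) for q1 in(20,40) for q6 in(-150,-60,0,60,150)]; q,e=min(c,key=lambda x:x[1])
        else: q,e=ik(tcp,Rt,P,q)
        if t%25==0: out.append((t,np.round(q).astype(int).tolist(),round(e,2)))
    print(psi,out)
E
python3 plan.py
```

```text
orient err 0.11636523620432727 -1
P [   1.    0.  163.  564.  421.    1.  288. -160.] res 0.4660846586768912
112 [(0, [27, 23, 5, 0, -73, -5], np.float64(0.0)), (25, [40, 22, -4, 25, -74, -27], np.float64(0.0)), (50, [49, 26, -11, 43, -84, -45], np.float64(0.0)), (75, [55, 35, -16, 55, -98, -57], np.float64(0.0))]
150 [(0, [29, 29, 15, 0, -76, 31], np.float64(0.0)), (25, [39, 18, -10, 29, -56, 5], np.float64(0.0)), (50, [45, 14, -33, 69, -53, -34], np.float64(0.0)), (75, [49, 18, -46, 94, -72, -63], np.float64(0.0))]
202 [(0, [35, 33, 22, 0, -79, 77], np.float64(0.0)), (25, [38, 17, -7, 10, -43, 68], np.float64(0.0)), (50, [34, 6, -36, 51, -9, 31], np.float64(2.49)), (75, [18, 1, -20, -87, -9, 177], np.float64(2.27))]
-68 [(0, [46, 23, 5, 0, -73, 156], np.float64(0.0)), (25, [31, 22, 14, -25, -79, 175], np.float64(0.0)), (50, [17, 26, 22, -46, -93, 177], np.float64(3.36)), (75, [3, 36, 28, -69, -110, 177], np.float64(5.74))]
-90 [(0, [44, 26, 11, 0, -75, 136], np.float64(0.0)), (25, [32, 20, 10, -23, -68, 154], np.float64(0.0)), (50, [15, 19, 9, -50, -73, 177], np.float64(0.25)), (75, [2, 23, 11, -67, -85, 177], np.float64(4.77))]
-40 [(0, [47, 18, -2, 0, -70, -177], np.float64(0.01)), (25, [31, 24, 17, -24, -91, -160], np.float64(0.0)), (50, [18, 34, 32, -45, -113, -156], np.float64(0.0)), (75, [8, 45, 41, -67, -129, -162], np.float64(0.0))]
-120 [(0, [40, 31, 18, 0, -78, 110], np.float64(0.0)), (25, [34, 18, 4, -13, -54, 121], np.float64(0.0)), (50, [21, 10, -4, -45, -42, 154], np.float64(0.0)), (75, [6, 9, -9, -72, -50, 177], np.float64(3.47))]
```

The kinematic fit has a 0.5 mm residual. It shows that pouring with the scoop's yaw at 112° is reachable over the full 75°. I'll carry the scoop to the funnel.

```bash
python3 -m inch '[[0,0,0,0,0,0.03,0],[0,0,3,0,0.005,0.055,0],[0,0,10,0.005,0.02,0.07,0],[0,0,18,0.012,0.045,0.075,0],[0,0,26,0.02,0.075,0.075,0]]' >/dev/null
python3 st.py
python3 -m inch '[[0,0,8,0.007,0.033,0,0],[0,0,16,0.014,0.066,0,0],[0,0,24,0.021,0.099,0,0],[0,0,32,0.028,0.132,0,0],[0,0,40,0.035,0.165,0,0]]' >/dev/null
python3 -m inch '[[0,0,8,0.008,0.03,0,0],[0,0,16,0.016,0.06,0,0],[0,0,24,0.024,0.09,0,0],[0,0,31,0.03,0.115,0,0],[0,0,34.5,0.034,0.135,0,0]]' >/dev/null
python3 st.py
python3 -m inch '[[0,0,0,0,0,0,0],[0,0,0,0,0,0,0],[0,0,0,0,0,0,0],[0,0,0,0,0,0,0],[0,0,0,0,0,0,0]]' >/dev/null
python3 st.py
python3 - <<'E'
from plant import optics; import cv2
cv2.imwrite("pics/s2.png",cv2.resize(optics.read_camera("scene")[0][20:230,200:480,::-1],None,fx=2.5,fy=2.5))
E
cat > pour.py <<'E'
import numpy as np
from scipy.spatial.transform import Rotation as R
from plant import arm
psi=112; ax=np.array([584,238.]); d=np.array([np.cos(np.radians(psi)),np.sin(np.radians(psi))])
s=arm.sense()['ee_pos']
for t,zl,o in[(0,215,30),(20,210,30),(40,200,30),(50,192,30),(60,188,28),(70,186,25),(75,186,25)]:
    Rs=R.from_euler('xyz',[0,t,psi],degrees=True)
    tcp=np.r_[ax-o*d,zl]-Rs.apply([91,0,-67])+Rs.apply([0,0,-8])
    print(t,np.round(R.from_euler('xyz',[0,t,psi],degrees=True).apply([0,1,0])*t,1),np.round(tcp-s))
E
python3 pour.py
```

```text
t 4.75 q [ -1.4  17.2  -2.5  -0.  -70.4 -50.9] p [ 559.7 -173.2  271.8] r [ 180.    -0.  -142.3] F [ 0.9  0.6 -3.6] w 20.6 g 59.5
t 5.75 q [ 25.9  22.8   5.7  -0.1 -73.   -3.7] p [628.4 128.2 269.8] r [179.8   0.  -67.8] F [-0.4  0.1 -3.5] w 21.2 g 59.5
t 6.25 q [ 25.7  22.6   5.7  -0.  -73.1  -3.8] p [628.8 125.8 272.4] r [180.    0.  -68.1] F [ 0.8 -0.7 -3.8] w 20.9 g 59.5
0 [-0. -0.  0.] [ 1. -0.  2.]
20 [-18.5  -7.5   0. ] [-9. 24. 24.]
40 [-37.1 -15.   -0. ] [-22.  55.  31.]
50 [-46.4 -18.7   0. ] [-29.  72.  27.]
60 [-55.6 -22.5  -0. ] [-36.  91.  24.]
70 [-64.9 -26.2   0. ] [-45. 111.  19.]
75 [-69.5 -28.1  -0. ] [-48. 120.  17.]
```

View pics/s2.png

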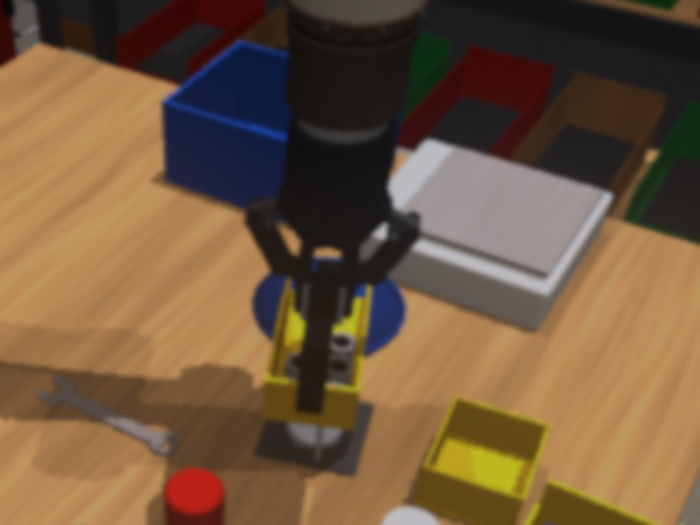

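The scoop's lip is over the funnel mouth at crop (328,300) and the nuts are still aboard. I'll pour by pivoting about the lip, slowing once past 40°.

```bash
python3 -m inch '[[-3.7,-1.5,0,-0.002,0.005,0.005,0],[-7.4,-3,0,-0.004,0.010,0.011,0],[-11.1,-4.5,0,-0.006,0.015,0.016,0],[-14.8,-6,0,-0.008,0.020,0.02,0],[-18.5,-7.5,0,-0.010,0.024,0.024,0]]' >/dev/null
python3 -m inch '[[-3.7,-1.5,0,-0.003,0.006,0.002,0],[-7.4,-3,0,-0.005,0.012,0.004,0],[-11.1,-4.5,0,-0.008,0.018,0.006,0],[-14.8,-6,0,-0.010,0.025,0.007,0],[-18.5,-7.5,0,-0.013,0.031,0.007,0]]' >/dev/null
python3 st.py
python3 -m inch '[[-1.9,-0.7,0,-0.001,0.003,-0.001,0],[-3.7,-1.5,0,-0.003,0.007,-0.002,0],[-5.6,-2.2,0,-0.004,0.010,-0.002,0],[-7.4,-3,0,-0.006,0.014,-0.003,0],[-9.3,-3.7,0,-0.007,0.017,-0.004,0]]' >/dev/null
python3 st.py
python3 -m inch '[[-1.9,-0.7,0,-0.001,0.004,-0.001,0],[-3.7,-1.5,0,-0.003,0.008,-0.001,0],[-5.6,-2.2,0,-0.004,0.011,-0.002,0],[-7.4,-3,0,-0.006,0.015,-0.002,0],[-9.3,-3.7,0,-0.007,0.019,-0.003,0]]' >/dev/null
python3 st.py
python3 -m inch '[[-1.9,-0.7,0,-0.002,0.004,-0.001,0],[-3.7,-1.5,0,-0.004,0.008,-0.002,0],[-5.6,-2.2,0,-0.005,0.012,-0.003,0],[-7.4,-3,0,-0.007,0.016,-0.004,0],[-9.3,-3.7,0,-0.009,0.020,-0.005,0]]' >/dev/null
python3 -m inch '[[-2.3,-0.9,0,-0.002,0.005,-0.001,0],[-4.6,-1.9,0,-0.003,0.009,-0.002,0],[-4.6,-1.9,0,-0.003,0.009,-0.002,0],[-4.6,-1.9,0,-0.003,0.009,-0.002,0],[-4.6,-1.9,0,-0.003,0.009,-0.002,0]]' >/dev/null
python3 st.py
python3 - <<'E'
from plant import optics; import cv2, numpy as np
a=cv2.resize(optics.read_camera("scene")[0][60:220,260:420,::-1],None,fx=2.5,fy=2.5)
b=cv2.resize(optics.read_camera("top")[0][140:300,100:260,::-1],None,fx=2.5,fy=2.5)
cv2.imwrite("pics/s3.png",np.hstack([a,b]))
E
```

```text
t 7.3 q [ 44.7  23.5 -10.5  37.6 -77.  -38.5] p [606.1 182.  303.9] r [-179.7  -40.   -68.2] F [-0.1 -0.2 -3. ] w 21.0 g 59.6
t 7.8 q [ 48.   26.2 -13.6  44.2 -81.2 -45.7] p [599.  198.8 299.9] r [-179.9  -50.1  -68.1] F [-0.2 -0.4 -2.4] w 21.2 g 59.8
t 8.3 q [ 50.9  29.5 -15.5  49.5 -86.7 -51.7] p [591.8 218.  296.4] r [180.  -60.1 -68. ] F [ 0.4  0.2 -0.6] w 21.0 g 59.9
t 9.3 q [ 54.1  35.4 -17.4  55.3 -95.9 -59. ] p [579.9 246.4 289.7] r [180.  -74.9 -68. ] F [ 0.  -0.2 -1.5] w 21.1 g 60.0
```

View pics/s3.png

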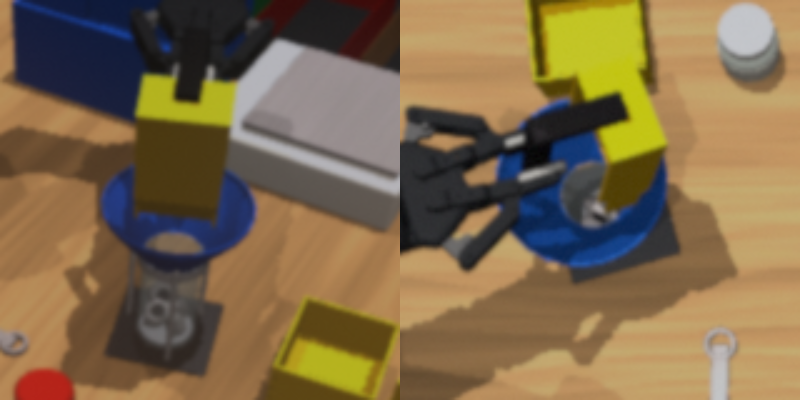

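Nuts are visible in the tube at left (155,310) and the load is down to about 1.7 N. I'll level the scoop and look into the tray, funnel and tube.

```bash
python3 -m inch '[[7,2.8,0,0.005,-0.013,0.01,0],[14,5.6,0,0.01,-0.026,0.018,0],[21,8.4,0,0.015,-0.039,0.02,0],[28,11.2,0,0.02,-0.052,0.02,0],[34.8,14,0,0.026,-0.065,0.02,0]]' >/dev/null
python3 -m inch '[[7,2.8,0,0.005,-0.02,-0.005,0],[14,5.6,0,0.01,-0.04,-0.01,0],[21,8.4,0,0.015,-0.06,-0.015,0],[28,11.2,0,0.02,-0.085,-0.02,0],[34.7,14.1,0,0.022,-0.115,-0.02,0]]' >/dev/null
python3 -m inch '[[0,0,-5,0,-0.02,0,0],[0,0,-10,0,-0.04,0,0],[0,0,-16,0,-0.06,0,0],[0,0,-16,0,-0.06,0,0],[0,0,-16,0,-0.06,0,0]]' >/dev/null
python3 st.py
python3 - <<'E'
from plant import optics; import cv2, numpy as np
a=cv2.resize(optics.read_camera("scene")[0][100:260,260:420,::-1],None,fx=2.5,fy=2.5)
b=cv2.resize(optics.read_camera("top")[0][140:300,120:280,::-1],None,fx=2.5,fy=2.5)
cv2.imwrite("pics/s4.png",np.hstack([a,b]))
E
```

```text
t 10.9 q [ 15.3  20.8   5.4  -0.1 -74.7  -9.2] p [627.3   6.  289.6] r [179.9   0.  -84. ] F [ 0.2 -0.1 -1.6] w 20.9 g 59.8
```

View pics/s4.png

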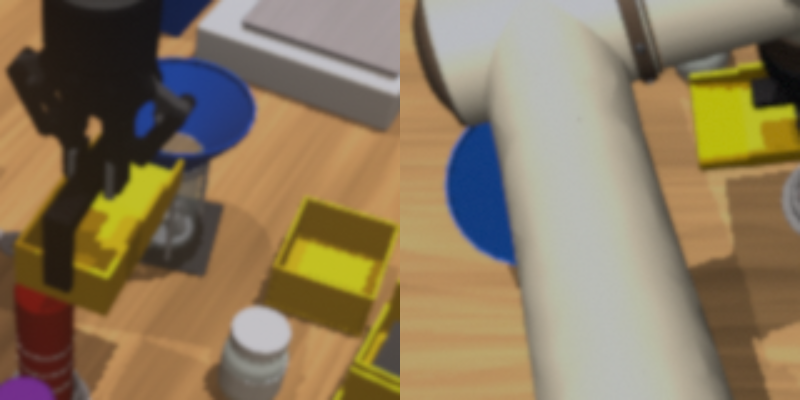

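The tray is empty and the funnel clear. I'll take the scoop back to its original spot.

```bash
python3 -m inch '[[0,0,-8,-0.008,-0.024,0,0],[0,0,-16,-0.016,-0.048,0,0],[0,0,-24,-0.024,-0.072,0,0],[0,0,-32,-0.032,-0.096,0,0],[0,0,-40,-0.04,-0.12,0,0]]' >/dev/null
python3 -m inch '[[0,0,-8,-0.008,-0.024,0,0],[0,0,-16,-0.016,-0.048,0,0],[0,0,-24,-0.024,-0.072,0,0],[0,0,-32,-0.032,-0.096,0,0],[0,0,-40,-0.04,-0.12,0,0]]' >/dev/null
python3 -m inch '[[0,0,-4.5,-0.007,-0.014,-0.03,0],[0,0,-4.5,-0.007,-0.014,-0.07,0],[0,0,-4.5,-0.007,-0.014,-0.11,0],[0,0,-4.5,-0.007,-0.014,-0.14,0],[0,0,-4.5,-0.007,-0.014,-0.16,0]]' >/dev/null
python3 -m inch '[[0,0,0,0,0,-0.015,0],[0,0,0,0,0,-0.025,0],[0,0,0,0,0,-0.035,0],[0,0,0,0,0,-0.04,0],[0,0,0,0,0,-0.04,0]]' >/dev/null
python3 st.py
```

```text
t 13.0 q [ -9.   27.7 -14.8  -0.1 -47.5 -69.4] p [ 540.8 -247.2   88.9] r [ 179.9   -0.  -168.5] F [-0.3  0.5 -2. ] w 20.8 g 59.7
```

```bash
python3 -m inch '[[0,0,0,0,0,-0.004,0],[0,0,0,0,0,-0.008,0],[0,0,0,0,0,-0.01,0],[0,0,0,0,0,-0.012,0],[0,0,0,0,0,-0.012,0]]' >/dev/null
python3 st.py
```

```text
t 13.5 q [ -9.   28.4 -15.4  -0.1 -46.1 -69.4] p [ 540.9 -247.4   78. ] r [ 1.799e+02  1.000e-01 -1.685e+02] F [-1.4  0.9  2.4] w 21.0 g 60.3
```

The scoop is resting on the bench with the support force reversed. I'll release it, rise clear and go over the gauge.

```bash
python3 -m inch '[[0,0,0,0,0,0,0.3],[0,0,0,0,0,0,0.6],[0,0,0,0,0,0,1],[0,0,0,0,0,0,1],[0,0,0,0,0,0,1]]' >/dev/null
python3 -m inch '[[0,0,0,0,0,0.02,1],[0,0,0,0,0,0.06,1],[0,0,0,0,0,0.10,1],[0,0,0,0,0,0.14,1],[0,0,0,0,0,0.17,1]]' >/dev/null
python3 st.py
python3 - <<'E'
from h import *
from plant import optics
import cv2
for n in ("scene","top"):
    p,d=optics.read_camera(n); m=optics.camera_model(n); w=cloud(p,d,m)
    hsv=cv2.cvtColor(p,cv2.COLOR_RGB2HSV);H,S=hsv[...,0],hsv[...,1];x,y,z=[w[...,i] for i in range(3)]
    g=((H<8)|(H>172))&(S>150)&(z>150)&(abs(x-597)<50)&(abs(y+20)<50)
    print(n,'gauge',g.sum(),rect(w[g]),np.percentile(z[g],[50,98]))
    k=(H>100)&(H<130)&(S>120)&(z>170)&(z<185)&(abs(x-584)<90)&(abs(y-238)<90)
    c,r=cv2.minEnclosingCircle(w[k][:,:2].astype(np.float32)); print('rim',k.sum(),rect(w[k])[:2],c,r)
    k=(H>20)&(H<35)&(S>150)&(abs(x-555)<110)&(abs(y+243)<70)&(z>2)
    print('scoop',rect(w[k]),np.percentile(z[k],[2,50,98]))
E
```

```text
t 14.5 q [ -9.   18.8  -3.3  -0.1 -67.8 -69.4] p [ 541.3 -247.7  250.4] r [-180.     0.2 -168.5] F [-0.3 -0.  -0.3] w 85.3 g 0.0
scene gauge 438 (array([597.8, -22.3]), array([45.3, 46.2]), 32.0, [[566.0, -15.0], [591.0, -54.0], [629.0, -30.0], [605.0, 9.0]]) [169.64959658 172.4500502 ]
rim 293 (array([583.7, 239. ]), array([139.8, 146.4])) (581.8062133789062, 238.25244140625) 75.15858459472656
scoop (array([ 556.1, -234.5]), array([149.1,  96.6]), 11.8, [[473.0, -202.0], [493.0, -297.0], [639.0, -267.0], [619.0, -172.0]]) [ 3.31976431 11.86035336 48.98365316]
top gauge 414 (array([596. , -17.7]), array([47.9, 46. ]), 0.2, [[572.0, 5.0], [572.0, -41.0], [620.0, -41.0], [620.0, 5.0]]) [168.33854745 173.00553324]
rim 334 (array([583.3, 240. ]), array([143.8, 142.7])) (583.5717163085938, 239.9285125732422) 73.00545501708984
scoop (array([ 549.3, -232.4]), array([143.5, 122.7]), 13.8, [[465.0, -190.0], [494.0, -309.0], [634.0, -275.0], [604.0, -156.0]]) [  2.37856458  22.4441727  345.79148768]
```

```bash
python3 -m inch '[[0,0,0,0.011,0.045,0,1],[0,0,0,0.022,0.09,0,1],[0,0,0,0.034,0.138,0,1],[0,0,0,0.045,0.185,0,1],[0,0,0,0.056,0.228,0,1]]' >/dev/null
python3 -m inch '[[0,0,0,0,0,0,1],[0,0,0,0,0,-0.03,1],[0,0,0,0,0,-0.06,1],[0,0,0,0,0,-0.085,1],[0,0,0,0,0,-0.1,1]]' >/dev/null
python3 -m inch '[[0,0,0,0,0,0,0.8],[0,0,0,0,0,0,0.6],[0,0,0,0,0,0,0.4],[0,0,0,0,0,0,0.2],[0,0,0,0,0,0,0]]' >/dev/null
python3 -m inch '[[0,0,0,0,0,0,0],[0,0,0,0,0,0,0],[0,0,0,0,0,0,0],[0,0,0,0,0,0,0],[0,0,0,0,0,0,0]]' >/dev/null
python3 st.py
```

```text
t 16.6 q [ 13.6  24.  -10.9  -0.  -54.9 -92. ] p [597.7 -19.3 148.5] r [ 180.     0.2 -168.4] F [-0.4  0.9  5.7] w 48.5 g 62.4
```

```bash
python3 -m inch '[[0,0,0,0,0,0.01,0],[0,0,0,0,0,0.03,0],[0,0,0,0,0,0.06,0],[0,0,0,0,0,0.09,0],[0,0,0,0,0,0.12,0]]' >/dev/null
python3 -m inch '[[0,0,0,0,0,0.03,0],[0,0,0,0,0.01,0.06,0],[0,0,0,-0.001,0.03,0.085,0],[0,0,0,-0.003,0.065,0.085,0],[0,0,0,-0.005,0.1,0.085,0]]' >/dev/null
python3 -m inch '[[0,0,0,-0.002,0.035,0,0],[0,0,0,-0.003,0.07,0,0],[0,0,0,-0.005,0.105,0,0],[0,0,0,-0.007,0.138,0,0],[0,0,0,-0.008,0.158,0,0]]' >/dev/null
python3 -m inch '[[0,0,0,0,0,0,0],[0,0,0,0,0,0,0],[0,0,0,0,0,0,0],[0,0,0,0,0,0,0],[0,0,0,0,0,0,0]]' >/dev/null
python3 st.py
python3 - <<'E'
from h import *
from plant import optics
import cv2
im=[]
for n in ("scene","top"):
    p,d=optics.read_camera(n); m=optics.camera_model(n); w=cloud(p,d,m)
    hsv=cv2.cvtColor(p,cv2.COLOR_RGB2HSV);H,S=hsv[...,0],hsv[...,1];x,y,z=[w[...,i] for i in range(3)]
    k=(H>100)&(H<130)&(S>120)&(z>170)&(z<185)&(abs(x-584)<90)&(abs(y-238)<90)
    if k.sum()>9:
        c,r=cv2.minEnclosingCircle(w[k][:,:2].astype(np.float32)); print(n,'rim',k.sum(),c,r)
    g=((H<8)|(H>172))&(S>120)&(z>190)&(abs(x-584)<60)&(abs(y-238)<60)
    if g.sum()<20: continue
    cam=np.asarray(m['cam_to_world'])[:3,3]
    # circle fit (radius 25) per height band -> axis
    from scipy.optimize import least_squares
    for lo in range(200,340,30):
        Q=w[g&(z>lo)&(z<lo+30)][:,:2]
        if len(Q)>15:
            s=least_squares(lambda c:np.hypot(*(Q-c).T)-25,Q.mean(0)+15*(Q.mean(0)-cam[:2])/np.linalg.norm(Q.mean(0)-cam[:2]),loss='soft_l1'); print(n,lo,len(Q),np.round(s.x,1))
    if n=="scene": cv2.imwrite("pics/s5.png",cv2.resize(p[20:240,220:440,::-1],None,fx=2.5,fy=2.5))
E
```

```text
t 18.6 q [ 3.680e+01  1.980e+01  1.260e+01 -1.000e-01 -8.270e+01 -1.153e+02] p [584.  237.6 352.6] r [ 1.799e+02  1.000e-01 -1.686e+02] F [-0.   0.2 -1.1] w 48.5 g 62.1
scene rim 215 (585.0101318359375, 237.7943878173828) 73.91751098632812
scene 200 34 [582.2 238.2]
scene 230 195 [582.  237.7]
scene 260 162 [582.1 237.7]
scene 290 203 [582.  237.6]
scene 320 235 [582.1 237.3]
top rim 242 (582.6408081054688, 240.1002197265625) 72.56153869628906
top 200 29 [583.6 240.2]
top 230 71 [583.8 240. ]
top 260 62 [583.6 239.8]
top 290 63 [583.7 239.7]
top 320 101 [583.9 239.4]
```

View pics/s5.png

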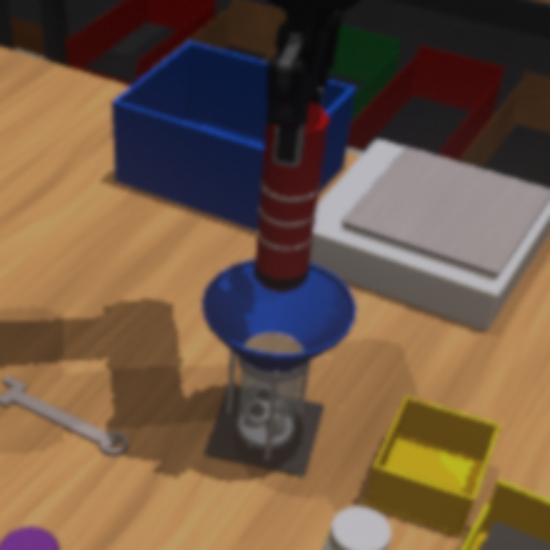

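The gauge hangs vertically and within 1–2 mm of the funnel axis in both views. Lowering it in stages while watching the force.

```bash
python3 -m inch '[[0,0,0,0,0,-0.015,0],[0,0,0,0,0,-0.03,0],[0,0,0,0,0,-0.045,0],[0,0,0,0,0,-0.06,0],[0,0,0,0,0,-0.075,0]]' >/dev/null;python3 st.py
python3 -m inch '[[0,0,0,0,0,-0.005,0],[0,0,0,0,0,-0.01,0],[0,0,0,0,0,-0.015,0],[0,0,0,0,0,-0.02,0],[0,0,0,0,0,-0.025,0]]' >/dev/null;python3 st.py
python3 -m inch '[[0,0,0,0,0,-0.003,0],[0,0,0,0,0,-0.006,0],[0,0,0,0,0,-0.009,0],[0,0,0,0,0,-0.012,0],[0,0,0,0,0,-0.015,0]]' >/dev/null;python3 st.py
```

```text
t 19.2 q [ 3.690e+01  2.140e+01  4.500e+00 -1.000e-01 -7.300e+01 -1.153e+02] p [583.9 238.3 276.8] r [ 179.9    0.  -168.5] F [-0.   0.4 -2.2] w 48.2 g 62.1
t 19.7 q [ 3.690e+01  2.220e+01  2.200e+00 -1.000e-01 -6.990e+01 -1.153e+02] p [584.  238.6 252.4] r [ 1.799e+02  1.000e-01 -1.685e+02] F [ 1.9  0.3 -1.3] w 48.2 g 62.1
t 20.2 q [ 3.690e+01  2.280e+01  8.000e-01 -1.000e-01 -6.800e+01 -1.153e+02] p [583.9 238.6 237.1] r [ 179.9    0.  -168.5] F [-0.4 -1.  -1. ] w 48.1 g 62.1
```

```bash
for i in 1; do
python3 -m inch '[[0,0,0,0,0,-0.002,0],[0,0,0,0,0,-0.004,0],[0,0,0,0,0,-0.006,0],[0,0,0,0,0,-0.008,0],[0,0,0,0,0,-0.01,0]]' >/dev/null;python3 st.py
python3 -m inch '[[0,0,0,0,0,-0.002,0],[0,0,0,0,0,-0.004,0],[0,0,0,0,0,-0.006,0],[0,0,0,0,0,-0.008,0],[0,0,0,0,0,-0.01,0]]' >/dev/null;python3 st.py
done
```

```text
t 20.7 q [ 3.690e+01  2.320e+01 -0.000e+00 -1.000e-01 -6.680e+01 -1.153e+02] p [583.9 238.6 227.2] r [ 179.9    0.  -168.5] F [-0.1  0.3 -1. ] w 48.3 g 62.1
t 21.2 q [ 3.690e+01  2.360e+01 -8.000e-01 -1.000e-01 -6.550e+01 -1.153e+02] p [583.9 238.6 217.2] r [ 179.9    0.  -168.5] F [ 1.5  0.3 -1.2] w 48.2 g 62.1
```

Foot is now at about 72 mm with no contact yet, so I'll continue.

```bash
python3 -m inch '[[0,0,0,0,0,-0.002,0],[0,0,0,0,0,-0.004,0],[0,0,0,0,0,-0.006,0],[0,0,0,0,0,-0.008,0],[0,0,0,0,0,-0.01,0]]' >/dev/null;python3 st.py
python3 -m inch '[[0,0,0,0,0,-0.002,0],[0,0,0,0,0,-0.004,0],[0,0,0,0,0,-0.006,0],[0,0,0,0,0,-0.006,0],[0,0,0,0,0,-0.006,0]]' >/dev/null;python3 st.py
```

```text
t 21.7 q [ 3.690e+01  2.400e+01 -1.700e+00 -1.000e-01 -6.430e+01 -1.153e+02] p [583.9 238.6 207.1] r [ 179.9    0.  -168.5] F [ 0.4  0.2 -0.9] w 48.2 g 62.1
t 22.2 q [ 3.690e+01  2.430e+01 -2.100e+00 -1.000e-01 -6.350e+01 -1.153e+02] p [583.9 238.5 201.3] r [ 179.9    0.  -168.5] F [-0.1  0.3 -2.2] w 48.1 g 62.1
```

```bash
python3 -m inch '[[0,0,0,0,0,-0.002,0],[0,0,0,0,0,-0.004,0],[0,0,0,0,0,-0.006,0],[0,0,0,0,0,-0.006,0],[0,0,0,0,0,-0.006,0]]' >/dev/null;python3 st.py
python3 -m inch '[[0,0,0,0,0,-0.002,0],[0,0,0,0,0,-0.004,0],[0,0,0,0,0,-0.006,0],[0,0,0,0,0,-0.006,0],[0,0,0,0,0,-0.006,0]]' >/dev/null;python3 st.py
```

```text
t 22.7 q [  36.9   24.4   -2.4    0.   -62.9 -115.3] p [585.3 239.2 198.9] r [ 179.9    0.4 -168.4] F [-1.2 -0.3  9.9] w 48.3 g 63.3
t 23.2 q [  36.9   24.4   -2.5    0.2  -62.2 -115.3] p [588.  240.1 197.7] r [ 179.8    0.9 -168.3] F [-1.9 -0.1 20.4] w 47.9 g 64.5
```

Contact with the nuts at a foot height of about 54 mm. I'll relax the push, then open and retreat.

```bash
python3 -m inch '[[0,0,0,0,0,0.003,0],[0,0,0,0,0,0.006,0],[0,0,0,0,0,0.009,0],[0,0,0,0,0,0.009,0],[0,0,0,0,0,0.009,0]]' >/dev/null;python3 st.py
python3 -m inch '[[0,0,0,0,0,0,0.65],[0,0,0,0,0,0,0.7],[0,0,0,0,0,0,0.8],[0,0,0,0,0,0,0.9],[0,0,0,0,0,0,1]]' >/dev/null;python3 st.py
python3 -m inch '[[0,0,0,0,0,0,1],[0,0,0,0,0,0,1],[0,0,0,0,0,0.01,1],[0,0,0,0,0,0.025,1],[0,0,0,0,0,0.05,1]]' >/dev/null;python3 st.py
python3 -m inch '[[0,0,0,0,0,0.03,1],[0,0,0,0,0,0.06,1],[0,0,0,0,0,0.1,1],[0,0,0,0,0,0.12,1],[0,0,0,0,0,0.12,1]]' >/dev/null
python3 -m inch '[[0,0,0,0,-0.04,0,1],[0,0,0,0,-0.08,0,1],[0,0,0,0,-0.12,0,1],[0,0,0,0,-0.15,0,1],[0,0,0,0,-0.15,0,1]]' >/dev/null
python3 st.py
python3 - <<'E'
from h import *
from plant import optics
from scipy.optimize import least_squares
p,d=optics.read_camera("scene"); m=optics.camera_model("scene"); w=cloud(p,d,m)
hsv=cv2.cvtColor(p,cv2.COLOR_RGB2HSV);H,S=hsv[...,0],hsv[...,1];x,y,z=[w[...,i] for i in range(3)]
g=((H<8)|(H>172))&(S>120)&(z>150)&(abs(x-584)<60)&(abs(y-238)<60)
print('top z',np.percentile(z[g],[50,98]),'top disc',rect(w[g&(z>np.percentile(z[g],98)-5)])[:2])
cv2.imwrite("pics/s6.png",cv2.resize(p[60:360,130:480,::-1],None,fx=2,fy=2))
E
```

```text
t 23.7 q [  36.9   24.4   -2.3   -0.   -63.2 -115.3] p [584.5 238.9 199.1] r [ 179.9    0.2 -168.5] F [0.2 0.7 5.7] w 48.0 g 62.9
t 24.2 q [ 3.690e+01  2.440e+01 -2.400e+00 -1.000e-01 -6.320e+01 -1.153e+02] p [583.7 238.4 197.9] r [ 179.9   -0.  -168.5] F [ 0.1  0.  -0.1] w 85.6 g 0.0
t 24.7 q [ 3.690e+01  2.240e+01  1.800e+00 -1.000e-01 -6.960e+01 -1.153e+02] p [583.2 238.2 248.1] r [ 1.800e+02 -1.000e-01 -1.685e+02] F [0.  0.3 0.2] w 85.6 g 0.0
t 25.7 q [  24.    15.3    8.4   -0.   -83.1 -102.7] p [583.3  85.4 368.6] r [ 179.9    0.  -168.7] F [0.4 0.5 0.2] w 85.1 g 0.0
top z [206.20934788 222.3775188 ] top disc (array([597.3, 234.4]), array([44.6, 43.3]))
```

View pics/s6.png

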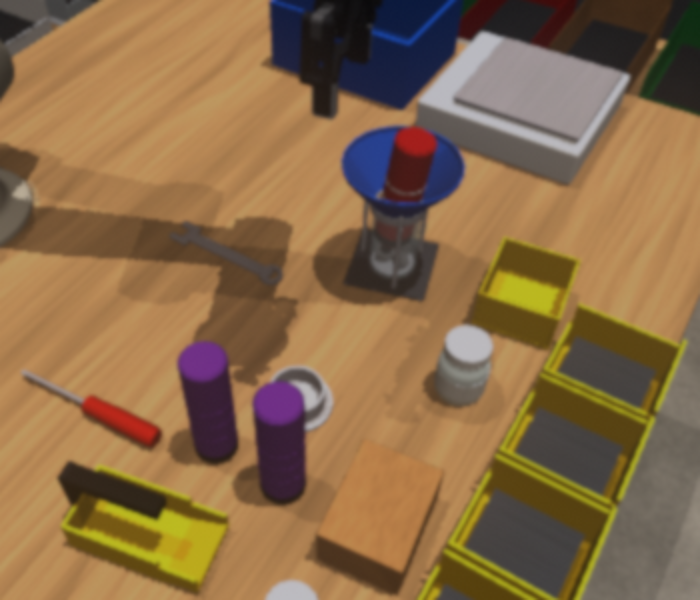

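The gauge stands in the tube at (405,180), leaning by only about 0.1 rad with its foot near 55 mm. The scoop sits upright and empty at (145,525), and nothing else has moved.

```bash
python3 -c "
from plant import order; print(order.job_done())"
```

```text
the job is handed in; nothing more can be done
None
```

I handed the job in after about 26 s of the 72 s allowed; the hand-in returned no verdict. The nuts went through the funnel into the tube and the scoop came back empty. It stands upright on the bench, and the gauge rests foot down on the nuts, leaning about 0.1 rad and let go.

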